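# Load the burr block and press the keyed drive shaft home

### The arm

A 7-joint arm with a two-finger parallel gripper is mounted at the origin on the work surface. World frame = base frame: x ahead of the robot, y to its left, z up, the work surface at z = 0. Lengths are in m, angles in rad, forces in N, time in s.
With the tool pointing down it reaches from about 0.4 to 0.85 m from the base axis. Payload 10.4 kg.
Tool frame: the origin (TCP) lies midway between the tips of the shut fingers; the grasp point (between the pads) lies 19 mm behind it; y points along the fingers, x is the direction in which the jaws open and shut, and the axes are right-handed (so a half turn about y gives the same grasp; the last joint's range is limited). The gripper opens to 87 mm and grips with 3 to 60 N. Pads are 19 mm wide; open, the fingers measure 117 mm over their backs; the gripper's body (75 mm by 190 mm) begins 51 mm behind the grasp point.
Start: joints at [1.171, 0.332, -0.065, 1.46, 0.022, 1.35, -0.088], TCP at [0.23, -0.581, 0.198] pointing down, gripper open.
Joint ranges: [-2.6, 2.6], [-0.5, 2.12], [-1.47, 1.34], [0.16, 2.42], [-1.27, 4.41], [0.06, 2.06], [-2.6, 2.6]. Speed limits (rad/s): [2.22, 2.22, 2.79, 2.79, 3.14, 3.14, 3.14].

### API

Orientations are given as a unit quaternion [x, y, z, w].
In Python, from bench import * gives the robot as it stands.
- The arm moves only by the tool jog_arm, never from a script. Its argument "commands" is a list of rows, each an object with "translation": the shift along the world's x, y, z in mm, a list of three; "twist": the turn about the world's z in rad. A call has 1 to 20 rows; each row shifts and turns the commanded pose from where the row before left it; what a row does not reach is not made up. A row lasts 1/10 s, in which the tool goes at most 50 mm and 8.59 degrees, less where a joint would pass 70% of its speed; a pose out of reach is approached as far as the arm can. A call is refused whole if a number of a shift passes 50 or a number of a turn 0.15, either way. A call with a gripper value outside its range is refused whole. "grip" is the closure, from 0 (fully open) to 1 (shut), set as the call begins (left out, the last holds). The fingers move at their own pace and stop on an object; "grip_force" is the grip in N (left out, the last holds). Time passes only in rows, so rows that do not move let the fingers close. It gives the time, the measured TCP pose, the force and the opening at its end, in the units of the state.
- read_state(): the state, without advancing time (a new reading comes with each control period).
- camera(name): name is "scene" or "top" or "wrist"; returns a dict with "img" (384x512x3 uint8, red, green, blue), "fx", "fy", "cx", "cy" (pixels), "dist" ([k1, k2, p1, p2, k3] as OpenCV has them; the pictures are not rectified), "cam_to_world" (4x4, takes a point from camera to world coordinates). Camera axes: x right, y down, z forward; pixel columns grow to the right and rows downward; lengths in m; the calibration is good to about 2 mm. A picture is of the moment at which its call begins. There is no depth.
- close_job(): hands the job in, once; it reports no verdict.
The state is a dict: "time": time; "joint_positions": joint angles; "joint_vel": joint speeds; "joint_torque": joint torques, N m; "ee_pos": TCP position; "eef_rot": TCP orientation; "ft_force": force on the tool from outside, world axes, zero at the start; "torque": the same for the moment, N m; "width": finger opening in m.
Only numpy, scipy, OpenCV 4.12 (cv2) and the standard library are available. Lean on these libraries where they do the work, as an engineer would, in place of code of your own. Each camera call takes 0.05 s, during which the arm holds its last target.

### The job

Make the engraving block ready: stand the red-banded burr holder fully down in pocket 1 (one white dot) and let go of it, then do the same with the blue-banded one in pocket 2 (two dots). Then lift the keyed drive shaft out of its stand and push it upright into the steel hub, turning it until the key slips into the keyway, and keep pushing against the spring until its flange is flush on the hub. Finish while still gripping the shaft and holding it down, since the spring pushes it back up when released; leave the glass tumbler, the rotary tool and the pliers where they are.

Things in the scene. Friction and masses are not known exactly. Their poses are not given: they have to be found in the camera images.
- coarse: Coarse burr holder: upright aluminium cylinder 24 mm in diameter and 85 mm tall with red bands and a red top, foot tapered to 18 mm over the lowest 4 mm; a thin burr on top reaches 106 mm. About 0.1 kg. Origin at the centre of its underside, z up its axis. It starts standing 18 mm deep in a hole of the tray; grip it anywhere from 45 to 80 mm above its underside, from any side.
- fine: Fine burr holder: the same size and shape with blue bands and a blue top; it stands in the tray's other hole.
- tray: Fixed pale wooden tray 150 x 60 x 30 mm (x, y, z), origin at the centre of its underside. Its two holes lie 40 mm either side of the centre along its x axis (80 mm apart), with floors 12 mm above the table. Which holder is in which hole varies, and the tray may stand left or right of the block.
- tool_block: Fixed green block, 110 x 280 x 40 mm (x, y, z), origin at the centre of its underside. Along its y axis lie the hub (y = -90 mm) and pockets 1, 2 and 3 (y = -10, 50, 110 mm), marked on its -x side with one, two and three white dots. Pocket 3 stays empty.
- pocket1 (a point): Centre of the mouth of pocket 1 at the block's top, 40 mm above the table. Round hole 26 mm across and 26 mm deep, mouth slightly chamfered: a fully lowered holder has its underside 26 mm below this point.
- pocket2 (a point): The same for pocket 2, 60 mm from pocket 1 (leave room for the fingers, best by closing them across the row).
- hub_face (a point): Centre of the bore at the hub's top face, 75 mm above the table. The hub is a fixed steel collar of 60 mm diameter standing 35 mm above the block; its bore is 22.4 mm across, with a keyway 9 mm wide reaching 18 mm from the axis. z up; x points from the axis along the keyway, also marked by a red line on the face outside the keyway. The hub's turn on the block varies.
- shaft: Keyed drive shaft, upright, about 0.25 kg: steel, 20 mm in diameter, tip tapered to 13 mm over the lowest 6 mm, with a side key, a 52 mm flange from 55 to 63 mm above the tip and a black handle from 63 to 113 mm. Origin at the centre of the tip's underside, z up, x towards the key. Fully home, the flange lies on the hub and the origin is 55 mm below hub_face.
- shaft_handle (a point): Point on the shaft's axis in the handle, 92 mm above the tip, for gripping. The handle is 34 mm along the shaft's x and 20 mm thick along its y (grip it across y). Red marks on the flange and on the handle's top point the same way as the key.
- shaft_key (a point): Lower outer end of the brass key: 20 mm above the tip, 16 mm from the axis along the shaft's x. The key is 6 mm wide and runs from 20 to 52 mm above the tip, so the plain tip enters the bore 20 mm before the key meets the hub's face.
- stand: Fixed pale wooden stand 76 x 76 x 65 mm, origin at the centre of its underside, with a 36 mm square well in which the shaft hangs loosely by its flange, tip 10 mm above the table. Lift the shaft at least 60 mm to clear it. It stands on the other side of the block from the tray.
- plunger (a joint): Spring plunger in the hub's bore, m, 0 when up, growing as the shaft presses it down. The tip meets it 43 mm below hub_face; it pushes up with about 6 N at 0 and 9 N at 0.012, where the shaft's flange rests on the hub.
- tumbler: Bystander: clear glass tumbler, 70 mm across, 90 mm tall, origin at the centre of its underside, beyond the block.
- rotary_tool: Bystander: green rotary engraving tool lying on the table beyond the block, 175 mm long, 34 mm thick, along its own x axis; origin under its middle.
- pliers: Bystander: red-handled pliers, 140 mm long and 14 mm high, along their own x axis, lying flat on the table beyond the block; origin under the middle.

How it is judged:
By the outcome, as a careful person would: the job done as asked, in the order asked, and still so for the second after the job is handed in, while the arm keeps its last pose, push and grip.
It also fails if it takes over 72 s, if anything falls off the work surface, if the arm or the gripper's body presses on something with over 40 N, if the wrist force passes 120 N, or if a joint passes its speed limit or range.

## Working session

There is one attempt and no reset: what is moved stays moved. The work goes in short steps, Python scripts to look and compute and a tool call to move; the robot and the scene stay as the last step left them, time stands still between calls to the robot, and variables do not carry over. Pictures are saved under pics/ and viewed, and the job is handed in when it is done.

Besides the shell and the picture viewer there is one more tool, called after "Request:" as name(argument=value, ...) on one line, values as JSON. jog_arm: Moves the arm, as the interface text tells. Its arguments: {"type":"object","properties":{"commands":{"type":"array"},"grip":{"type":"number"},"grip_force":{"type":"number"}},"required":["commands"]}

```bash
mkdir -p pics; ls; cat > h.py <<'E'
from bench import *
import numpy as np, cv2
def snap(n,f):
    c=camera(n); cv2.imwrite('pics/'+f,c['img'][:,:,::-1]); return c
def ray(c,px):
    K=np.array([[c['fx'],0,c['cx']],[0,c['fy'],c['cy']],[0,0,1]]);T=np.array(c['cam_to_world'])
    u=cv2.undistortPoints(np.array(px,float).reshape(-1,1,2),K,np.array(c['dist'],float)).reshape(-1,2)
    d=np.c_[u,np.ones(len(u))]@T[:3,:3].T
    return T[:3,3],d
def onz(c,px,z):
    o,d=ray(c,px); return o+d*((z-o[2])/d[:,2])[:,None]
def proj(c,P):
    K=np.array([[c['fx'],0,c['cx']],[0,c['fy'],c['cy']],[0,0,1]]);T=np.linalg.inv(np.array(c['cam_to_world']))
    return cv2.projectPoints(np.array(P,float).reshape(-1,1,3),cv2.Rodrigues(T[:3,:3])[0],T[:3,3],K,np.array(c['dist'],float))[0].reshape(-1,2)
E
python3 - <<'E'
from h import *
import pickle
C={n:snap(n,n+'0.png') for n in('scene','top','wrist')}
pickle.dump(C,open('c0.pkl','wb'))
for n in C: print(n,np.round(C[n]['cam_to_world'],3).tolist(),C[n]['fx'])
print(read_state())
E
```

```text
pics
scene [[-0.491, 0.746, -0.45, 1.09], [0.871, 0.422, -0.252, 0.262], [0.002, -0.516, -0.857, 0.998], [0.0, 0.0, 0.0, 1.0]] 464.0606811435532
top [[-0.002, -0.981, 0.195, 0.412], [-1.0, 0.001, -0.003, 0.003], [0.002, -0.195, -0.981, 1.057], [0.0, 0.0, 0.0, 1.0]] 375.82591928644314
wrist [[0.367, -0.902, -0.229, 0.29], [-0.93, -0.357, -0.089, -0.557], [-0.002, 0.245, -0.969, 0.384], [0.0, 0.0, 0.0, 1.0]] 343.3855322842438
{'time': 0.15, 'joint_positions': array([ 1.17138583,  0.33274538, -0.06469369,  1.46068171,  0.02159241,
        1.34989951, -0.08853014]), 'joint_vel': array([ 0.00041432, -0.00222782,  0.00073511, -0.00330763, -0.00013759,
        0.00113909, -0.00081561]), 'joint_torque': array([ 1.24340721e-03, -6.23632693e+01,  2.49162514e-02, -3.90140676e+01,
       -6.12883153e-02,  3.71262815e-02,  7.53311065e-05]), 'ee_pos': array([ 0.22986561, -0.58088256,  0.19765688]), 'eef_rot': array([-0.58459811,  0.39782313, -0.39720135,  0.58498965]), 'ft_force': array([-0.44231131,  1.11867443,  0.51258972]), 'torque': array([0.05977789, 0.02791712, 0.02948312]), 'width': 0.0869454652639521}
```

View pics/scene0.png

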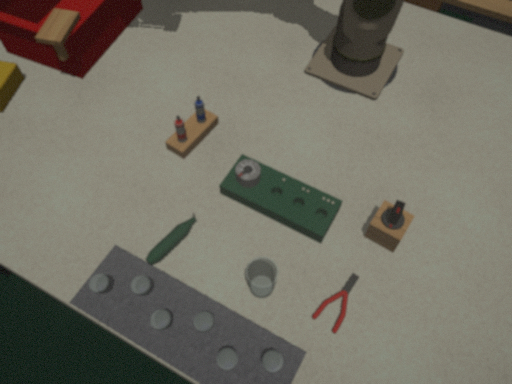

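View pics/top0.png

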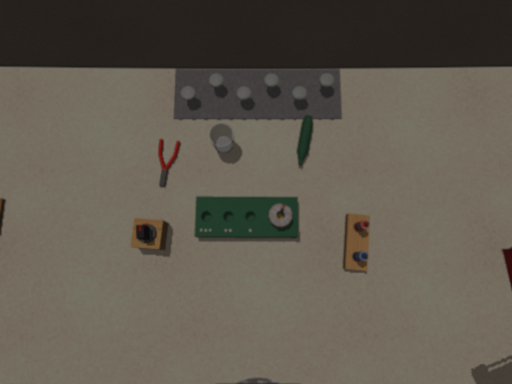

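View pics/wrist0.png

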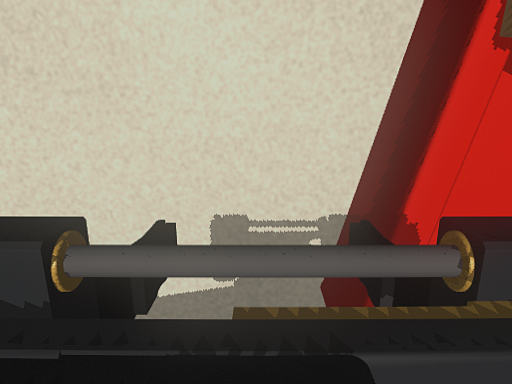

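The top view shows the tray at (357,242), with the red holder at (363,226) and the blue one at (361,257). The block is at (247,218) with its hub at (280,215) on the right, and the stand is at (148,233). I'll upscale both views to measure.

```bash
python3 - <<'E'
from h import *
import pickle
C=pickle.load(open('c0.pkl','rb'))
im=C['top']['img'][:,:,::-1][185:285,120:380]
cv2.imwrite('pics/topz.png',cv2.convertScaleAbs(cv2.resize(im,None,fx=3,fy=3,interpolation=cv2.INTER_CUBIC),alpha=1.6))
im=C['scene']['img'][:,:,::-1][85:255,160:420]
cv2.imwrite('pics/scz.png',cv2.convertScaleAbs(cv2.resize(im,None,fx=3,fy=3,interpolation=cv2.INTER_CUBIC),alpha=1.6))
c=C['top']
# block top corners by colour
hsv=cv2.cvtColor(c['img'],cv2.COLOR_RGB2HSV)
m=cv2.inRange(hsv,(50,80,20),(95,255,255)); m[:180]=0;m[260:]=0
cs=max(cv2.findContours(m,0,2)[0],key=cv2.contourArea)
print(cv2.minAreaRect(cs)); b=cv2.boxPoints(cv2.minAreaRect(cs)); print(onz(c,b,.04).round(3).tolist())
for n,lo,hi in (('red',(0,120,40),(8,255,255)),('blue',(105,100,40),(130,255,255))):
  m=cv2.inRange(hsv,lo,hi)
  for k in cv2.findContours(m,0,2)[0]:
    if 4<cv2.contourArea(k)<200:
      q=cv2.moments(k);p=[q['m10']/q['m00'],q['m01']/q['m00']];print(n,np.round(p,1),cv2.contourArea(k),onz(c,[p],.09).round(3))
E
```

```text
((246.5, 217.0), (100.99998474121094, 37.99999237060547), -0.0)
[[0.491, 0.164, 0.04], [0.595, 0.167, 0.04], [0.595, -0.11, 0.04], [0.491, -0.108, 0.04]]
red [508.3 260.5] 118.0 [[ 0.427 -0.626  0.09 ]]
red [139.5 227.8] 14.0 [[0.509 0.301 0.09 ]]
red [356.8 227.6] 10.0 [[ 0.509 -0.256  0.09 ]]
red [364.  223.8] 19.5 [[ 0.518 -0.275  0.09 ]]
red [166.9 155. ] 176.5 [[0.703 0.24  0.09 ]]
blue [362.6 255.3] 13.0 [[ 0.438 -0.267  0.09 ]]
```

View pics/topz.png

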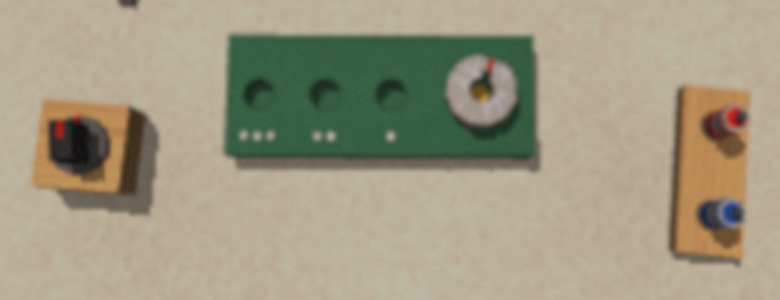

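View pics/scz.png

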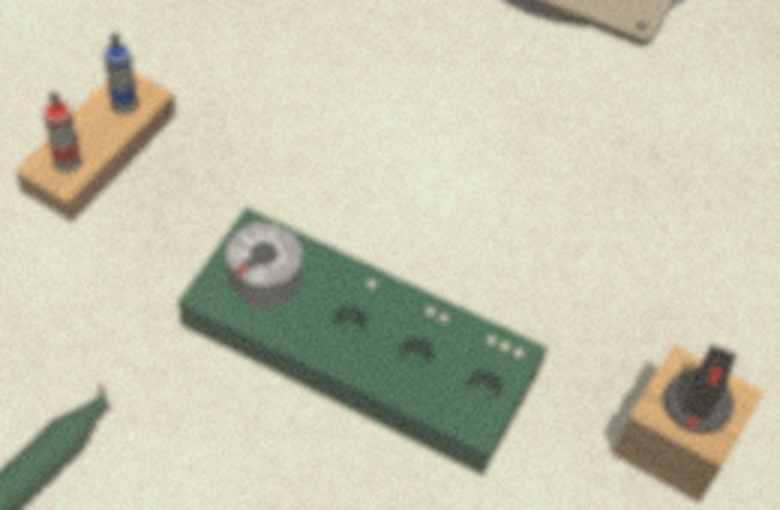

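Request:
jog_arm(commands=[{"translation": [10, 5, 15], "twist": 0.1}, {"translation": [25, 20, 15], "twist": 0.12}, {"translation": [25, 25, 10], "twist": 0.12}, {"translation": [25, 25, 10], "twist": 0.12}, {"translation": [25, 25, 0], "twist": 0.12}, {"translation": [25, 25, 0], "twist": 0.12}, {"translation": [25, 25, 0], "twist": 0.12}, {"translation": [25, 25, 0], "twist": 0.12}, {"translation": [25, 25, 0], "twist": 0.12}, {"translation": [25, 25, 0], "twist": 0.1}, {"translation": [15, 15, 0], "twist": 0.036}, {"translation": [0, 0, 0], "twist": 0}, {"translation": [0, 0, 0], "twist": 0}])

```text
time: 1.45
ee_pos: [0.4795, -0.3418, 0.248]
eef_rot: [0.707, -0.0, -0.0, -0.707]
ft_force: [0.1, 0.1, 0.2]
width: 0.087
```

```bash
python3 - <<'E'
from h import *
import pickle
from scipy.spatial.transform import Rotation as R
C=snap('wrist','w1.png');pickle.dump(C,open('c1.pkl','wb'))
s=read_state();print(s['time'],s['ee_pos'],s['joint_positions'],s['ft_force']);print(R.from_quat(s['eef_rot']).as_matrix().round(4))
print(np.round(C['cam_to_world'],3))
E
```

```text
1.5 [ 0.47899062 -0.34251133  0.24804289] [ 0.87006548  0.25824146 -0.39908843  1.46652549  0.10101276  1.43748681
  0.46816581] [-0.13323366 -0.25769318 -1.00089654]
[[ 1.0e+00 -8.0e-04  1.2e-03]
 [-1.2e-03 -4.0e-04  1.0e+00]
 [-8.0e-04 -1.0e+00 -4.0e-04]]
[[ 1.    -0.    -0.001  0.478]
 [-0.001 -0.969 -0.245 -0.276]
 [-0.     0.245 -0.969  0.435]
 [ 0.     0.     0.     1.   ]]
```

View pics/w1.png

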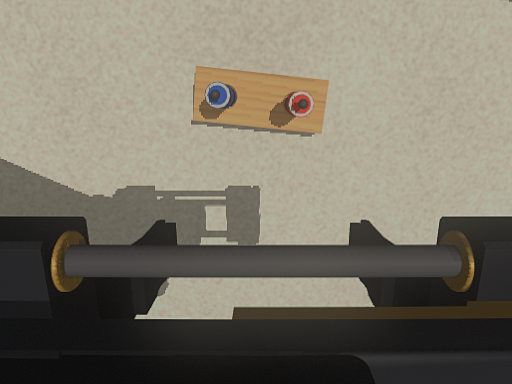

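The wrist picture shows the blue top at about (218,96) and the red top at about (300,104). Next I'll measure them at z = 0.097.

```bash
python3 - <<'E'
from h import *
import pickle
c=pickle.load(open('c1.pkl','rb'))
hsv=cv2.cvtColor(c['img'],cv2.COLOR_RGB2HSV)
for n,lo,hi,x0 in (('red',(0,150,40),(6,255,255),255),('blue',(105,100,20),(130,255,255),180)):
  m=cv2.inRange(hsv,lo,hi)
  m[:60]=0;m[140:]=0;m[:,:x0]=0;m[:,x0+80:]=0
  m=cv2.morphologyEx(m,cv2.MORPH_CLOSE,np.ones((5,5)))
  k=max(cv2.findContours(m,0,2)[0],key=cv2.contourArea)
  p,r=cv2.minEnclosingCircle(k);q=cv2.moments(k)
  print(n,p,r,[q['m10']/q['m00'],q['m01']/q['m00']],onz(c,[p],.097).round(4))
cv2.imwrite('pics/w1z.png',cv2.resize(c['img'][60:140,180:340,::-1],None,fx=5,fy=5,interpolation=cv2.INTER_NEAREST))
m=cv2.inRange(hsv,(8,90,60),(25,255,255));m[150:]=0
k=max(cv2.findContours(cv2.morphologyEx(m,cv2.MORPH_CLOSE,np.ones((25,25))),0,2)[0],key=cv2.contourArea)
r=cv2.minAreaRect(k);print(r,onz(c,[r[0]],.03));b=onz(c,cv2.boxPoints(r),.03);print(b.round(3).tolist())
E
```

```text
red (300.5, 101.0) 13.463011741638184 [299.94906511927786, 103.06898774983881] [[ 0.5141 -0.2725  0.097 ]]
blue (220.72222900390625, 94.94444274902344) 13.058606147766113 [220.97271952259163, 95.13469735720375] [[ 0.4382 -0.2669  0.097 ]]
((259.2586975097656, 99.51652526855469), (133.3203125, 54.476078033447266), 5.946863174438477) [[ 0.47417981 -0.27026907  0.03      ]]
[[0.394, -0.293, 0.03], [0.403, -0.233, 0.03], [0.552, -0.248, 0.03], [0.548, -0.309, 0.03]]
```

View pics/w1z.png

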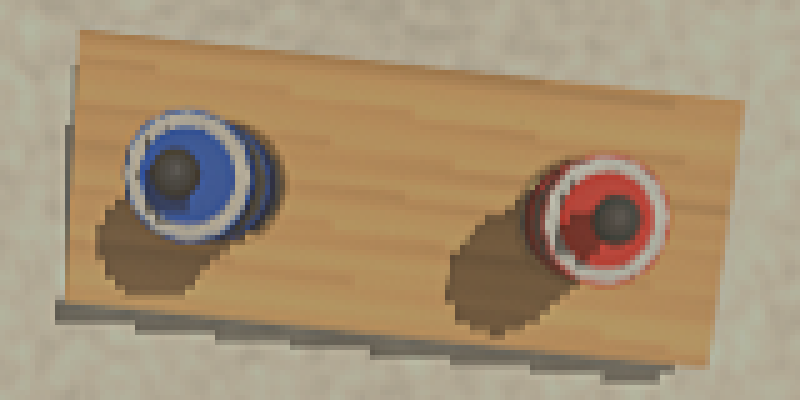

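```bash
python3 - <<'E'
from h import *
import pickle
c=pickle.load(open('c1.pkl','rb'))
P=onz(c,[[217.7,94.8],[300.2,103.7]],.097);print(P,np.linalg.norm(P[1]-P[0]))
print(onz(c,[[(80/5+180),66],[180+742/5,80],[180+708/5,133],[180+66/5,120]],.03))
E
```

```text
[[ 0.43536349 -0.26675681  0.097     ]
 [ 0.51386686 -0.27501781  0.097     ]] 0.07893683049571487
[[ 0.40362967 -0.23386895  0.03      ]
 [ 0.55213771 -0.24893055  0.03      ]
 [ 0.54683859 -0.30810049  0.03      ]
 [ 0.39766651 -0.29310419  0.03      ]]
```

Request:
jog_arm(commands=[{"translation": [18, 34, -10], "twist": 0}, {"translation": [17, 33, -20], "twist": 0}, {"translation": [0, 0, -20], "twist": 0}, {"translation": [0, 0, 0], "twist": 0}, {"translation": [0, 0, 0], "twist": 0}], grip=0.35)

```text
time: 2.0
ee_pos: [0.5139, -0.2762, 0.1986]
eef_rot: [0.707, -0.001, 0.0, -0.707]
ft_force: [0.2, -0.2, 0.5]
width: 0.059
```

```bash
python3 - <<'E'
from h import *
C=snap('wrist','w2.png');s=read_state();print(s['ee_pos'],s['width'])
E
```

```text
[ 0.51438837 -0.27630249  0.19924685] 0.058116625038529234
```

View pics/w2.png

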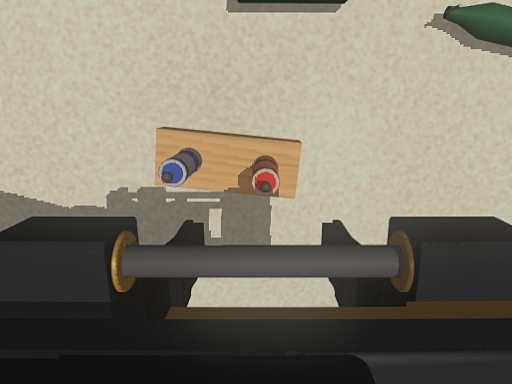

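The red holder is at (265,185), between the fingers. I'll descend and grip it.

Request:
jog_arm(commands=[{"translation": [0, 1, -20], "twist": 0}, {"translation": [0, 0, -30], "twist": 0}, {"translation": [0, 0, -30], "twist": 0}, {"translation": [0, 0, -30], "twist": 0}, {"translation": [0, 0, -20], "twist": 0}, {"translation": [0, 0, -8], "twist": 0}, {"translation": [0, 0, 0], "twist": 0}, {"translation": [0, 0, 0], "twist": 0}])

```text
time: 2.85
ee_pos: [0.5157, -0.2741, 0.0618]
eef_rot: [0.707, 0.001, 0.0, -0.707]
ft_force: [-0.1, -1.0, 0.4]
width: 0.0565
```

Request:
jog_arm(commands=[{"translation": [0, 0, 0], "twist": 0}, {"translation": [0, 0, 0], "twist": 0}, {"translation": [0, 0, 0], "twist": 0}, {"translation": [0, 0, 0], "twist": 0}, {"translation": [0, 0, 0], "twist": 0}], grip=1, grip_force=20)

```text
time: 3.35
ee_pos: [0.5151, -0.2732, 0.0604]
eef_rot: [0.707, 0.001, -0.001, -0.707]
ft_force: [0.5, -0.9, 0.0]
width: 0.0248
```

Request:
jog_arm(commands=[{"translation": [0, 0, 5], "twist": 0}, {"translation": [0, 0, 10], "twist": 0}, {"translation": [0, 0, 20], "twist": 0}, {"translation": [0, 0, 40], "twist": 0}, {"translation": [0, 0, 40], "twist": 0}, {"translation": [0, 0, 35], "twist": 0}, {"translation": [0, 0, 0], "twist": 0}])

```text
time: 4.05
ee_pos: [0.5174, -0.2739, 0.2166]
eef_rot: [0.709, 0.004, 0.002, -0.706]
ft_force: [-0.0, 0.6, -0.3]
width: 0.0233
```

```bash
python3 - <<'E'
from h import *
import pickle
C=snap('wrist','w3.png');s=read_state();print(s['ee_pos'],s['width'],s['ft_force'])
E
```

```text
[ 0.51629667 -0.27359348  0.21353726] 0.02291359526528219 [ 0.18455805 -0.31890147 -1.1939452 ]
```

View pics/w3.png

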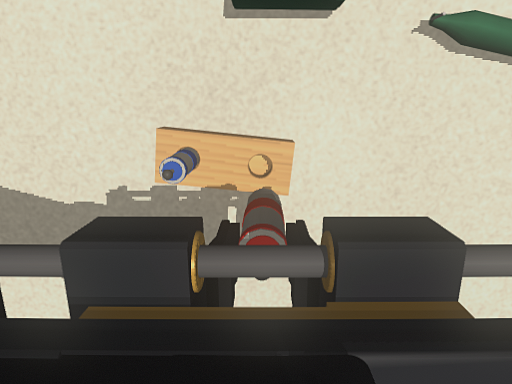

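The red holder is lifted and the blue one stays at (178,165). I'll move to survey the hub and pocket 1.

Request:
jog_arm(commands=[{"translation": [6, 36, 14], "twist": 0}, {"translation": [6, 36, 14], "twist": 0}, {"translation": [6, 36, 14], "twist": 0}, {"translation": [6, 36, 14], "twist": 0}, {"translation": [0, 0, 0], "twist": 0}, {"translation": [0, 0, 0], "twist": 0}, {"translation": [0, 0, 0], "twist": 0}])

```text
time: 4.8
ee_pos: [0.5383, -0.1304, 0.2652]
eef_rot: [-0.707, 0.0, 0.001, 0.707]
ft_force: [0.3, -0.6, -1.9]
width: 0.0231
```

```bash
python3 - <<'E'
from h import *
import pickle
C=snap('wrist','w4.png');pickle.dump(C,open('c4.pkl','wb'));s=read_state();print(s['ee_pos'],s['width'],s['ft_force'],s['eef_rot'])
E
```

```text
[ 0.53831827 -0.13056625  0.26524419] 0.023116281231924263 [ 0.26786175 -0.77295921 -0.46507503] [-7.07069825e-01  5.63824350e-04  5.85674148e-04  7.07143268e-01]
```

View pics/w4.png

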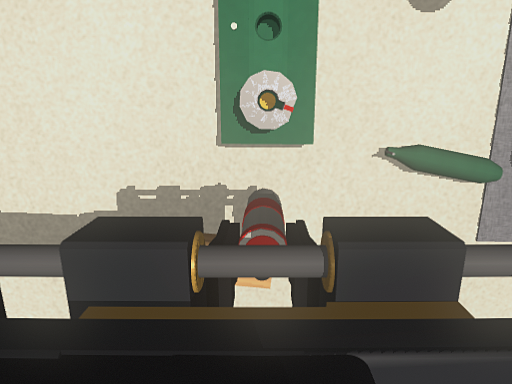

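Request:
jog_arm(commands=[{"translation": [0, 33, 0], "twist": 0}, {"translation": [0, 34, 0], "twist": 0}, {"translation": [0, 33, 0], "twist": 0}, {"translation": [0, 0, 0], "twist": 0}, {"translation": [0, 0, 0], "twist": 0}, {"translation": [0, 0, 0], "twist": 0}])

```text
time: 5.45
ee_pos: [0.5389, -0.0312, 0.2658]
eef_rot: [0.707, -0.0, -0.0, -0.707]
ft_force: [0.8, 0.3, -1.5]
width: 0.0233
```

```bash
python3 - <<'E'
from h import *
import pickle
C=snap('wrist','w5.png');pickle.dump(C,open('c5.pkl','wb'));s=read_state();print(s['ee_pos'],s['width'],s['ft_force'])
E
```

```text
[ 0.53891078 -0.03113454  0.26586127] 0.022911541980461372 [-0.31603581 -0.33448145 -0.75877551]
```

View pics/w5.png

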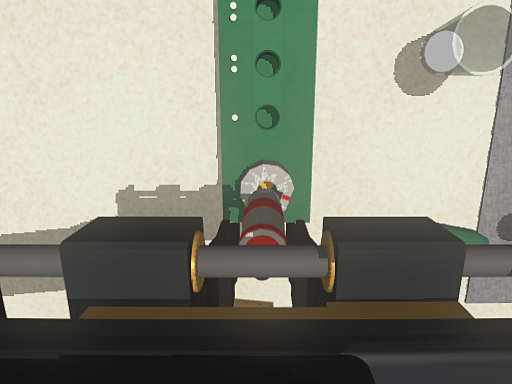

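The pictures show pocket 1 at (267,117), pocket 2 at (267,64) and pocket 3 at (267,9). The hub is at (268,100) in the earlier one, with its red line to the right. I'll zoom in for precise outlines.

```bash
python3 - <<'E'
from h import *
import pickle
c=pickle.load(open('c5.pkl','rb'));d=pickle.load(open('c4.pkl','rb'))
a=cv2.resize(c['img'][45:135,220:320,::-1],None,fx=6,fy=6,interpolation=cv2.INTER_NEAREST)
cv2.imwrite('pics/w5z.png',cv2.convertScaleAbs(a,alpha=2.0))
cv2.imwrite('pics/w4z.png',cv2.resize(d['img'][60:145,220:320,::-1],None,fx=7,fy=7,interpolation=cv2.INTER_NEAREST))
E
```

```text
(no output)
```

View pics/w5z.png

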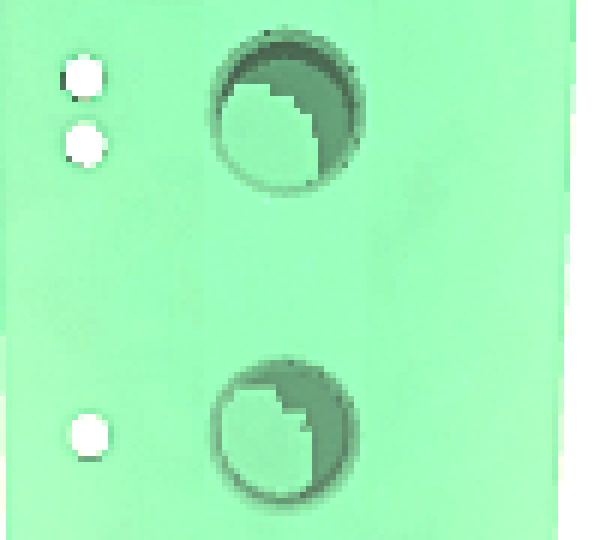

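View pics/w4z.png

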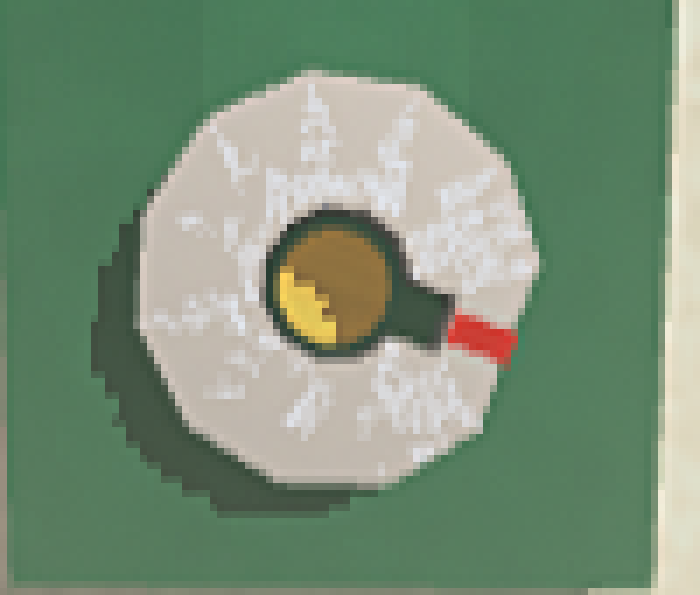

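```bash
python3 - <<'E'
from h import *
import pickle
c=pickle.load(open('c5.pkl','rb'));d=pickle.load(open('c4.pkl','rb'))
P=onz(c,[[266.9,116.8],[267.4,63.2]],.04);print(P,np.linalg.norm(P[1]-P[0]))
# corners / edges of the block at z .04 in w4
H=onz(d,[[267.6,99.8],[288.6,108.1]],.075);print(H);v=H[1]-H[0];print(np.arctan2(v[1],v[0]),np.linalg.norm(v))
# hub outline centre (540..138, 70..490)
print(onz(d,[[339/7+219.5,280/7+59.5]],.075))
hsv=cv2.cvtColor(d['img'],cv2.COLOR_RGB2HSV);
print('block pts',onz(d,[[220+8/7,60+584/7],[220+655/7,60+587/7]],.04), onz(d,[[220+665/7,75]],.04))
hd=cv2.cvtColor(d['img'],cv2.COLOR_RGB2GRAY)
# axis direction by pocket1->pocket2 
v=P[1]-P[0];print('yaw',np.arctan2(-v[0],v[1]))
print(read_state()['ee_pos'])
E
```

```text
[[0.54239649 0.02074856 0.04      ]
 [0.54285388 0.08040535 0.04      ]] 0.05965853864234616
[[ 0.5418099  -0.05946255  0.075     ]
 [ 0.56427183 -0.06804515  0.075     ]]
-0.3649763983899291 0.024045776671696054
[[ 0.54215778 -0.05915375  0.075     ]]
block pts [[ 0.48687121 -0.10954306  0.04      ]
 [ 0.59745521 -0.11003509  0.04      ]] [[ 0.59633258 -0.03151537  0.04      ]]
yaw -0.007666865777681604
[ 0.53891078 -0.03113454  0.26586127]
```

Request:
jog_arm(commands=[{"translation": [3.5, 25, 0], "twist": 0}, {"translation": [0, 28, -30], "twist": 0}, {"translation": [0, 0, -50], "twist": 0}, {"translation": [0, 0, -50], "twist": 0}, {"translation": [0, 0, -35], "twist": 0}, {"translation": [0, 0, 0], "twist": 0}, {"translation": [0, 0, 0], "twist": 0}, {"translation": [0, 0, 0], "twist": 0}])

```text
time: 6.3
ee_pos: [0.5442, 0.0235, 0.1037]
eef_rot: [-0.707, -0.002, -0.001, 0.707]
ft_force: [-0.0, 0.3, -0.9]
width: 0.0232
```

```bash
python3 - <<'E'
from h import *
import pickle
C=snap('wrist','w6.png');pickle.dump(C,open('c6.pkl','wb'));
for i in range(4):s=read_state();print(s['ee_pos'],s['width'],s['ft_force'])
E
```

```text
[0.54417248 0.02365704 0.10374428] 0.02278476108898145 [-0.75465311 -0.35810243 -0.90188528]
[0.54417248 0.02365704 0.10374428] 0.02278476108898145 [-0.75465311 -0.35810243 -0.90188528]
[0.54417248 0.02365704 0.10374428] 0.02278476108898145 [-0.75465311 -0.35810243 -0.90188528]
[0.54417248 0.02365704 0.10374428] 0.02278476108898145 [-0.75465311 -0.35810243 -0.90188528]
```

View pics/w6.png

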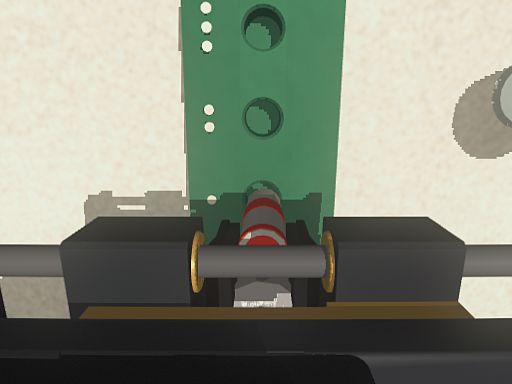

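```bash
python3 - <<'E'
from h import *
import pickle
d=pickle.load(open('c6.pkl','rb'))
cv2.imwrite('pics/w6z.png',cv2.convertScaleAbs(cv2.resize(d['img'][90:260,210:320,::-1],None,fx=4,fy=4,interpolation=cv2.INTER_NEAREST),alpha=1.6))
E
```

```text
(no output)
```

View pics/w6z.png

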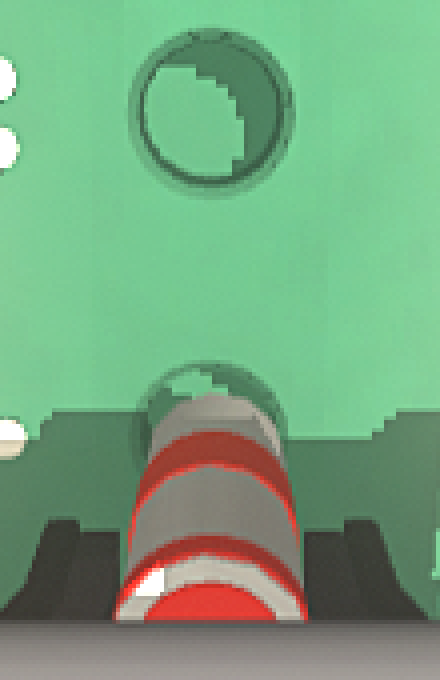

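```bash
python3 - <<'E'
from h import *
import pickle
d=pickle.load(open('c6.pkl','rb'))
P=onz(d,[[262.4,117.75]],.04);print('p2',P)
print('foot far edge', onz(d,[[210+213/4-.5,90+393/4-.5]],.055))
print('foot x', onz(d,[[210+216/4-.5,90+450/4-.5]],.07))
for x,y in((.5424,.0207),(.5424,.0227)):
  print('mouth pred top', (proj(d,[[x,y+.0145,.04],[x-.0145,y,.04],[x+.0145,y,.04]])-[210,90])*4)
E
```

```text
p2 [[0.54265847 0.08047896 0.04      ]]
foot far edge [[0.54287288 0.03265172 0.055     ]]
foot x [[0.54330614 0.02649909 0.07      ]]
mouth pred top [[208.08814946 358.77362639]
 [131.39220416 433.76082815]
 [284.71354746 433.68190657]]
mouth pred top [[208.09086029 348.27299387]
 [131.24949368 423.5436378 ]
 [284.86136216 423.46886814]]
```

Request:
jog_arm(commands=[{"translation": [-1, -1, 0], "twist": 0}, {"translation": [0, 0, -5], "twist": 0}, {"translation": [0, 0, -5], "twist": 0}, {"translation": [0, 0, -5], "twist": 0}, {"translation": [0, 0, -5], "twist": 0}, {"translation": [0, 0, 0], "twist": 0}])

```text
time: 6.95
ee_pos: [0.5414, 0.0227, 0.0805]
eef_rot: [-0.707, -0.001, 0.001, 0.707]
ft_force: [1.5, 0.4, -2.2]
width: 0.0232
```

Request:
jog_arm(commands=[{"translation": [0, 0, -5], "twist": 0}, {"translation": [0, 0, -5], "twist": 0}, {"translation": [0, 0, -4], "twist": 0}, {"translation": [0, 0, -3], "twist": 0}, {"translation": [0, 0, 0], "twist": 0}, {"translation": [0, 0, 0], "twist": 0}])

```text
time: 7.55
ee_pos: [0.5416, 0.0228, 0.0642]
eef_rot: [-0.707, -0.001, 0.001, 0.707]
ft_force: [3.0, -0.5, -2.8]
width: 0.0228
```

Request:
jog_arm(commands=[{"translation": [0, 0, -1.5], "twist": 0}, {"translation": [0, 0, -1], "twist": 0}, {"translation": [0, 0, 0], "twist": 0}, {"translation": [0, 0, 0], "twist": 0}])

```text
time: 7.95
ee_pos: [0.5419, 0.0229, 0.0623]
eef_rot: [0.707, 0.001, -0.0, -0.707]
ft_force: [2.2, 0.3, 5.4]
width: 0.0231
```

Request:
jog_arm(commands=[{"translation": [0, 0, 0], "twist": 0}, {"translation": [0, 0, 0], "twist": 0}, {"translation": [0, 0, 0], "twist": 0}, {"translation": [0, 0, 20], "twist": 0}, {"translation": [0, 0, 40], "twist": 0}, {"translation": [0, 0, 50], "twist": 0}, {"translation": [0, 0, 45], "twist": 0}, {"translation": [0, -40, 0], "twist": 0}, {"translation": [0, -30, 0], "twist": 0}, {"translation": [0, 0, 0], "twist": 0}], grip=0.35)

```text
time: 8.95
ee_pos: [0.5409, -0.0524, 0.2163]
eef_rot: [0.708, -0.002, 0.001, -0.706]
ft_force: [-0.4, 0.6, -0.9]
width: 0.0568
```

```bash
python3 - <<'E'
from h import *
import pickle
C=snap('wrist','w7.png');pickle.dump(C,open('c7.pkl','wb'));s=read_state();print(s['ee_pos'],s['width'],s['ft_force'])
E
```

```text
[ 0.54096657 -0.04947929  0.21622696] 0.056600041911290186 [-0.57704393  0.94933907  0.63517678]
```

View pics/w7.png

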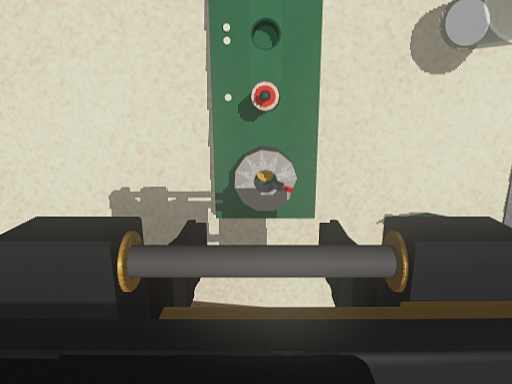

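The red holder stands in pocket 1, upright at (265,96). Next is the blue holder.

Request:
jog_arm(commands=[{"translation": [-17, -36, 0], "twist": 0}, {"translation": [-18, -37, 0], "twist": 0}, {"translation": [-17, -36, 0], "twist": 0}, {"translation": [-18, -36, 0], "twist": 0}, {"translation": [-17, -36, -10], "twist": 0}, {"translation": [-18, -36, -20], "twist": 0}, {"translation": [0, 0, -20], "twist": 0}, {"translation": [0, 0, 0], "twist": 0}, {"translation": [0, 0, 0], "twist": 0}, {"translation": [0, 0, 0], "twist": 0}])

```text
time: 10.0
ee_pos: [0.4378, -0.263, 0.1679]
eef_rot: [0.707, 0.002, -0.001, -0.707]
ft_force: [-0.0, 0.2, 0.2]
width: 0.0566
```

```bash
python3 - <<'E'
from h import *
C=snap('wrist','w8.png')
s=read_state();print(s['ee_pos'],s['width'],s['ft_force'])
E
```

```text
[ 0.43769408 -0.26319542  0.16791284] 0.056436754396486426 [0.20382247 0.52842827 0.14401265]
```

View pics/w8.png

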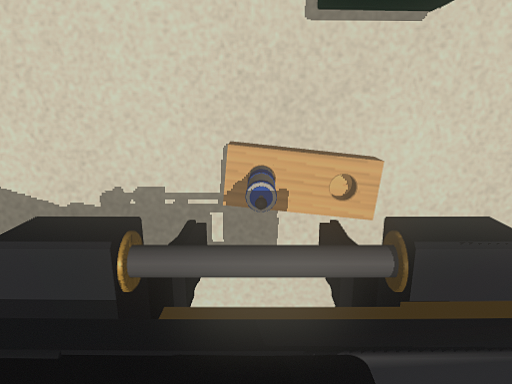

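Request:
jog_arm(commands=[{"translation": [-2, -2.5, -20], "twist": 0}, {"translation": [0, 0, -30], "twist": 0}, {"translation": [0, 0, -30], "twist": 0}, {"translation": [0, 0, -20], "twist": 0}, {"translation": [0, 0, -7], "twist": 0}, {"translation": [0, 0, 0], "twist": 0}, {"translation": [0, 0, 0], "twist": 0}])

```text
time: 10.75
ee_pos: [0.4355, -0.2669, 0.0611]
eef_rot: [0.707, 0.001, -0.0, -0.707]
ft_force: [0.9, -0.3, 0.9]
width: 0.0567
```

Request:
jog_arm(commands=[{"translation": [0, 0, 0], "twist": 0}, {"translation": [0, 0, 0], "twist": 0}, {"translation": [0, 0, 0], "twist": 0}, {"translation": [0, 0, 0], "twist": 0}, {"translation": [0, 0, 0], "twist": 0}], grip=1, grip_force=20)

```text
time: 11.25
ee_pos: [0.4345, -0.2667, 0.0599]
eef_rot: [0.707, 0.001, -0.001, -0.707]
ft_force: [1.1, 0.7, 0.0]
width: 0.0244
```

Request:
jog_arm(commands=[{"translation": [0, 0, 5], "twist": 0}, {"translation": [0, 0, 10], "twist": 0}, {"translation": [0, 0, 20], "twist": 0}, {"translation": [0, 0, 40], "twist": 0}, {"translation": [0, 0, 45], "twist": 0}, {"translation": [0, 0, 45], "twist": 0}, {"translation": [18, 41, 0], "twist": 0}, {"translation": [18, 43, 0], "twist": 0}, {"translation": [18, 43, 0], "twist": 0}, {"translation": [18, 43, 0], "twist": 0}, {"translation": [17, 43, 0], "twist": 0}, {"translation": [17, 43, 0], "twist": 0}, {"translation": [0, 42, 0], "twist": 0}, {"translation": [0, 46, 0], "twist": 0}, {"translation": [0, 0, 0], "twist": 0}, {"translation": [0, 0, 0], "twist": 0}, {"translation": [0, 0, 0], "twist": 0}])

```text
time: 12.95
ee_pos: [0.5406, 0.076, 0.2251]
eef_rot: [0.707, 0.0, -0.0, -0.707]
ft_force: [0.2, 0.0, -0.9]
width: 0.023
```

```bash
python3 - <<'E'
from h import *
import pickle
C=snap('wrist','w9.png');pickle.dump(C,open('c9.pkl','wb'))
s=read_state();print(s['ee_pos'],s['width'],s['ft_force'])
E
```

```text
[0.54066547 0.07571484 0.22500943] 0.023019345063153077 [ 0.35440039 -0.56638279 -0.59728481]
```

View pics/w9.png

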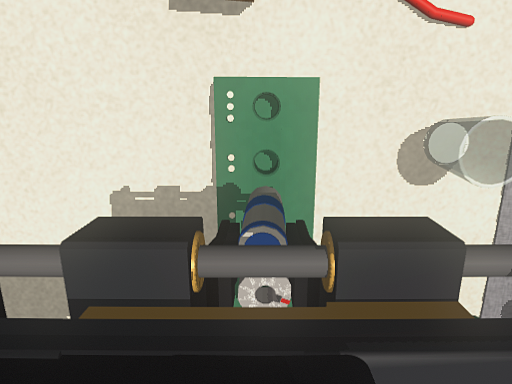

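Request:
jog_arm(commands=[{"translation": [1.5, 5, -20], "twist": 0}, {"translation": [0, 0, -50], "twist": 0}, {"translation": [0, 0, -40], "twist": 0}, {"translation": [0, 0, -15], "twist": 0}, {"translation": [0, 0, 0], "twist": 0}, {"translation": [0, 0, 0], "twist": 0}, {"translation": [0, 0, 0], "twist": 0}])

```text
time: 13.7
ee_pos: [0.5435, 0.0825, 0.102]
eef_rot: [-0.707, -0.002, -0.001, 0.707]
ft_force: [0.1, -0.6, -0.8]
width: 0.0231
```

```bash
python3 - <<'E'
from h import *
import pickle
d=snap('wrist','w10.png');pickle.dump(d,open('c10.pkl','wb'))
s=read_state();print(s['ee_pos'],s['width'],s['ft_force'])
cv2.imwrite('pics/w10z.png',cv2.convertScaleAbs(cv2.resize(d['img'][90:260,210:320,::-1],None,fx=4,fy=4,interpolation=cv2.INTER_NEAREST),alpha=1.6))
E
```

```text
[0.54333077 0.08244235 0.10183219] 0.02326290308562692 [-0.20531529  1.35410127 -1.5139118 ]
```

View pics/w10z.png

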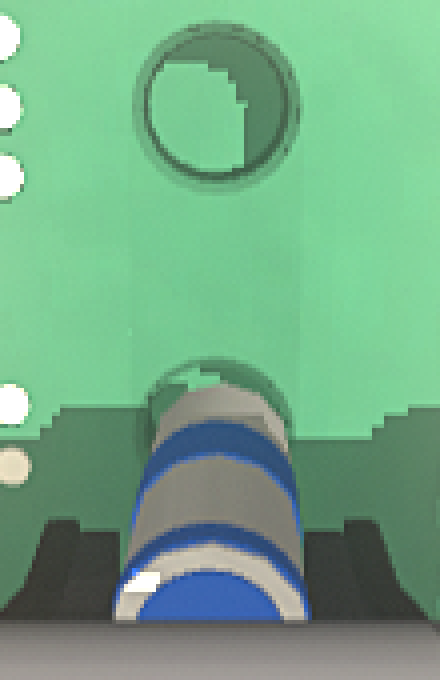

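Request:
jog_arm(commands=[{"translation": [-0.5, -1.7, 0], "twist": 0}, {"translation": [0, 0, -5], "twist": 0}, {"translation": [0, 0, -5], "twist": 0}, {"translation": [0, 0, -5], "twist": 0}, {"translation": [0, 0, -5], "twist": 0}, {"translation": [0, 0, 0], "twist": 0}])

```text
time: 14.35
ee_pos: [0.5412, 0.0806, 0.0789]
eef_rot: [-0.707, -0.0, 0.001, 0.707]
ft_force: [1.1, 0.4, -0.8]
width: 0.023
```

Request:
jog_arm(commands=[{"translation": [0, 0, -5], "twist": 0}, {"translation": [0, 0, -4], "twist": 0}, {"translation": [0, 0, -4], "twist": 0}, {"translation": [0, 0, -3], "twist": 0}, {"translation": [0, 0, -1], "twist": 0}, {"translation": [0, 0, 0], "twist": 0}])

```text
time: 14.95
ee_pos: [0.5415, 0.0806, 0.0627]
eef_rot: [-0.707, -0.001, 0.001, 0.707]
ft_force: [1.3, -0.4, -0.5]
width: 0.0233
```

Request:
jog_arm(commands=[{"translation": [0, 0, -1], "twist": 0}, {"translation": [0, 0, 0], "twist": 0}, {"translation": [0, 0, -1], "twist": 0}, {"translation": [0, 0, 0], "twist": 0}])

```text
time: 15.35
ee_pos: [0.5421, 0.0808, 0.0617]
eef_rot: [-0.707, -0.001, 0.0, 0.707]
ft_force: [-0.8, 0.2, 7.9]
width: 0.0233
```

Blue is seated: there is contact force at the expected depth. I'll release it, rise, and look at the stand.

Request:
jog_arm(commands=[{"translation": [0, 0, 0], "twist": 0}, {"translation": [0, 0, 0], "twist": 0}, {"translation": [0, 0, 0], "twist": 0}, {"translation": [0, 0, 20], "twist": 0}, {"translation": [0, 0, 40], "twist": 0}, {"translation": [0, 0, 50], "twist": 0}, {"translation": [0, 0, 50], "twist": 0}, {"translation": [0, 0, 50], "twist": 0}, {"translation": [-8, -25, 0], "twist": 0}, {"translation": [0, 0, 0], "twist": 0}, {"translation": [0, 0, 0], "twist": 0}], grip=0.35)

```text
time: 16.45
ee_pos: [0.5332, 0.0552, 0.2703]
eef_rot: [0.707, 0.0, -0.0, -0.707]
ft_force: [-0.7, -0.4, 0.4]
width: 0.0567
```

```bash
python3 - <<'E'
from h import *
import pickle
C=snap('wrist','w11.png');pickle.dump(C,open('c11.pkl','wb'));s=read_state();print(s['ee_pos'],s['joint_positions'],s['ft_force'])
E
```

```text
[0.5331058  0.05583407 0.27006159] [ 0.43454217  0.16526047 -0.6991049   1.55066033  0.10628962  1.4656034
 -0.26726505] [-0.1475771   0.09481167 -1.23465388]
```

View pics/w11.png

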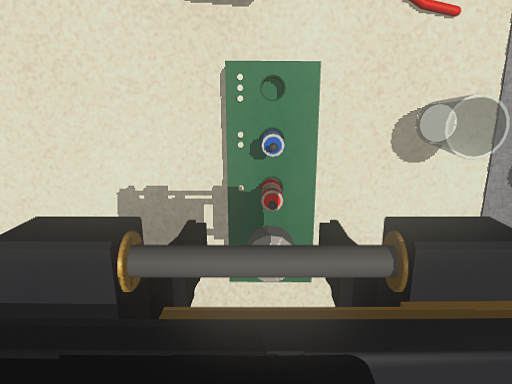

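Request:
jog_arm(commands=[{"translation": [-8, 36, 0], "twist": 0}, {"translation": [-8, 40, 0], "twist": 0}, {"translation": [-8, 40, 0], "twist": 0}, {"translation": [-8, 40, 0], "twist": 0}, {"translation": [0, 14, 0], "twist": 0}, {"translation": [0, 0, 0], "twist": 0}, {"translation": [0, 0, 0], "twist": 0}], grip=0.1)

```text
time: 17.2
ee_pos: [0.5012, 0.2256, 0.27]
eef_rot: [0.707, 0.001, -0.001, -0.707]
ft_force: [0.1, 0.2, -0.2]
width: 0.0782
```

```bash
python3 - <<'E'
from h import *
import pickle
C=snap('wrist','w12.png');pickle.dump(C,open('c12.pkl','wb'));s=read_state();print(s['ee_pos'],s['joint_positions'],s['ft_force'])
E
```

```text
[0.5016323  0.22478066 0.27016928] [ 0.19370235  0.22096098 -0.81372695  1.51254653  0.16055445  1.47823341
 -0.62156076] [-0.49687168  0.63540747 -0.76583122]
```

View pics/w12.png

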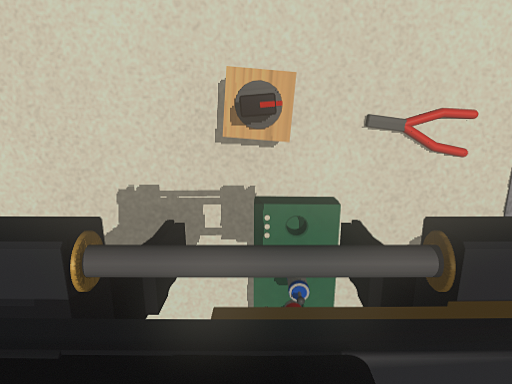

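Both holders are seated, blue at (272,145) and red at (271,200). The shaft is at (258,104) with its red mark pointing about +x. I'll zoom in on it.

```bash
python3 - <<'E'
from h import *
import pickle
d=pickle.load(open('c12.pkl','rb'))
cv2.imwrite('pics/w12z.png',cv2.convertScaleAbs(cv2.resize(d['img'][60:150,210:310,::-1],None,fx=6,fy=6,interpolation=cv2.INTER_NEAREST),alpha=2.0))
E
```

```text
(no output)
```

View pics/w12z.png

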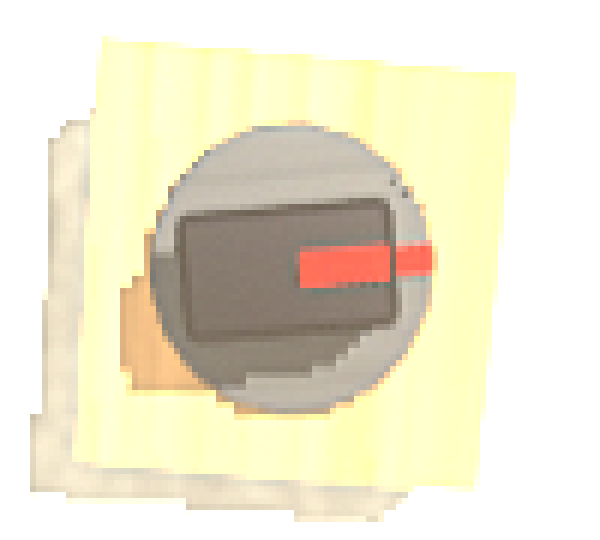

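```bash
python3 - <<'E'
from h import *
import pickle
d=pickle.load(open('c12.pkl','rb'))
f=lambda p:np.array(p)/6+[209.5,59.5]
P=onz(d,f([[178,217],[390,200],[400,322],[190,340]]),.123);print(P,P.mean(0))
v=P[1]+P[2]-P[0]-P[3];print('yaw',np.arctan2(v[1],v[0]),np.linalg.norm(v)/2, np.linalg.norm(P[0]-P[3]))
print('flange c',onz(d,f([[293,268]]),.073))
r=onz(d,f([[300,269],[390,263]]),.123);print(r,np.arctan2(*(r[1]-r[0])[1::-1]))
S=onz(d,f([[103,38],[515,72],[472,489],[74,462]]),.065);print('stand',S.mean(0))
# hub angle refinement from c4, keyway centreline
c=pickle.load(open('c4.pkl','rb'));g=lambda p:np.array(p)/7+[219.5,59.5]
H=onz(c,g([[337,282],[452,315+3],[516,346],[484,340]]),.075);print([np.arctan2(*(h-H[0])[1::-1]) for h in H[1:]])
E
```

```text
[[0.47742257 0.29963836 0.123     ]
 [0.51054373 0.30227068 0.123     ]
 [0.51232185 0.28366182 0.123     ]
 [0.47906723 0.2808005  0.123     ]] [0.49483885 0.29159284 0.123     ]
yaw 0.08257762067540005 0.03330136701770538 0.018909520813362876
flange c [[0.49477592 0.2919328  0.073     ]]
[[0.49650197 0.29177066 0.123     ]
 [0.51064427 0.2927206  0.123     ]] 0.0670697162409773
stand [0.4942845  0.29157886 0.065     ]
[np.float64(-0.293947354147537), np.float64(-0.3327325888060971), np.float64(-0.3643948184278233)]
```

```bash
python3 - <<'E'
from h import *
import pickle
c=pickle.load(open('c4.pkl','rb'))
hsv=cv2.cvtColor(c['img'],cv2.COLOR_RGB2HSV)
m=cv2.inRange(hsv,(0,150,80),(6,255,255));m[:90]=0;m[130:]=0;m[:,:270]=0;m[:,310:]=0
ys,xs=np.nonzero(m);P=onz(c,np.c_[xs,ys],.075);q=P.mean(0);print(q,len(xs))
B=onz(c,[[338/7+219.5,282.5/7+59.5]],.075)[0];print(B,np.arctan2(*(q-B)[1::-1]),np.linalg.norm(q-B))
u,s,vt=np.linalg.svd((P-q)[:,:2]);print(vt[0],np.arctan2(vt[0][1],vt[0][0]))
for nm in('c7',):
  c=pickle.load(open(nm+'.pkl','rb'))
  cv2.imwrite('pics/w7z.png',cv2.resize(c['img'][140:220,220:315,::-1],None,fx=7,fy=7,interpolation=cv2.INTER_NEAREST))
E
```

```text
[ 0.56420451 -0.06774571  0.075     ] 37
[ 0.54200739 -0.05952137  0.075     ] -0.3548319922168164 0.023671753719973838
[ 0.93542399 -0.35352786] -0.3613398354315978
```

View pics/w7z.png

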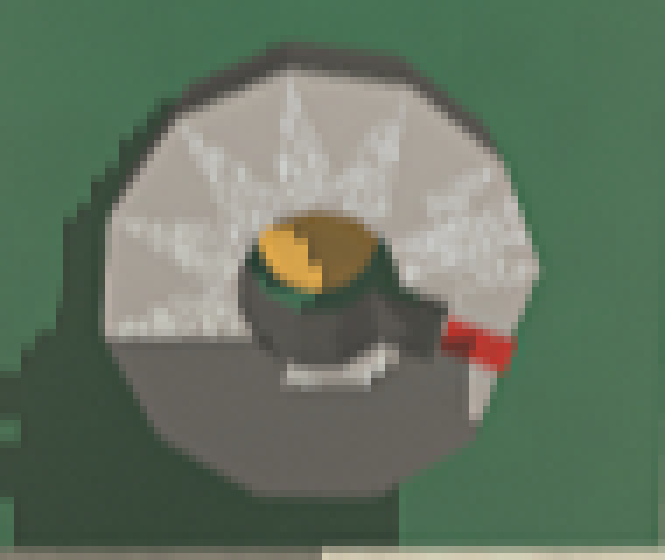

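Request:
jog_arm(commands=[{"translation": [0, 6, 0], "twist": 0.15}, {"translation": [-1, 6, 0], "twist": 0.15}, {"translation": [-1, 6, 0], "twist": 0.15}, {"translation": [-1, 6, 0], "twist": 0.15}, {"translation": [-1, 6, 0], "twist": 0.15}, {"translation": [-1, 6, 0], "twist": 0.15}, {"translation": [-1, 6, 0], "twist": 0.15}, {"translation": [0, 6, 0], "twist": 0.15}, {"translation": [0, 6, 0], "twist": 0.15}, {"translation": [0, 6, 0], "twist": 0.15}, {"translation": [0, 6, 0], "twist": 0.15}, {"translation": [0, 0, -20], "twist": 0}, {"translation": [0, 0, 0], "twist": 0}, {"translation": [0, 0, 0], "twist": 0}, {"translation": [0, 0, 0], "twist": 0}])

```text
time: 18.75
ee_pos: [0.496, 0.2912, 0.2515]
eef_rot: [0.48, 0.52, -0.519, -0.48]
ft_force: [0.5, -0.1, -0.2]
width: 0.0782
```

```bash
cat >> h.py <<'E'
from scipy.spatial.transform import Rotation as R
def st():
    s=read_state();M=R.from_quat(s['eef_rot']).as_matrix()
    print(round(s['time'],2),s['ee_pos'].round(4),'yaw',np.arctan2(M[1,0],M[0,0]).round(4),'down',M[:,1].round(4),'w',s['width'].round(4),'F',s['ft_force'].round(1),'T',s['torque'].round(2),'q7',s['joint_positions'][6].round(2))
E
python3 - <<'E'
from h import *
import pickle
C=snap('wrist','w13.png');pickle.dump(C,open('c13.pkl','wb'));st()
E
```

```text
Traceback (most recent call last):
  File "h.py", line 18, in st
    print(round(s['time'],2),s['ee_pos'].round(4),'yaw',np.arctan2(M[1,0],M[0,0]).round(4),'down',M[:,1].round(4),'w',s['width'].round(4),'F',s['ft_force'].round(1),'T',s['torque'].round(2),'q7',s['joint_positions'][6].round(2))
                                                                                                                      ^^^^^^^^^^^^^^^^
AttributeError: 'float' object has no attribute 'round'
```

View pics/w13.png

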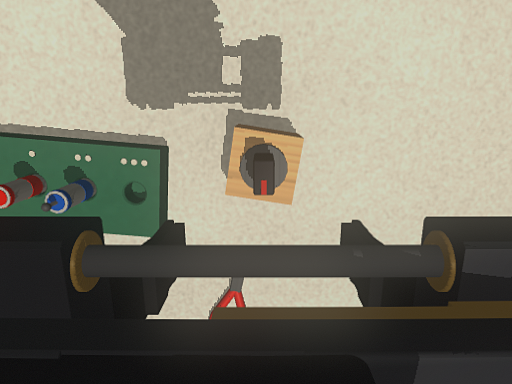

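```bash
sed -i "s/s\['width'\].round(4)/round(s['width'],4)/" h.py; python3 - <<'E'
from h import *
import pickle
d=pickle.load(open('c13.pkl','rb'));st()
cv2.imwrite('pics/w13z.png',cv2.convertScaleAbs(cv2.resize(d['img'][120:215,215:315,::-1],None,fx=6,fy=6,interpolation=cv2.INTER_NEAREST),alpha=2.0))
E
```

```text
18.8 [0.4959 0.2914 0.2515] yaw 1.6509 down [ 8.e-04  2.e-04 -1.e+00] w 0.0787 F [-0.8  0.2  0.4] T [ 0.11 -0.21 -0.01] q7 0.81
```

View pics/w13z.png

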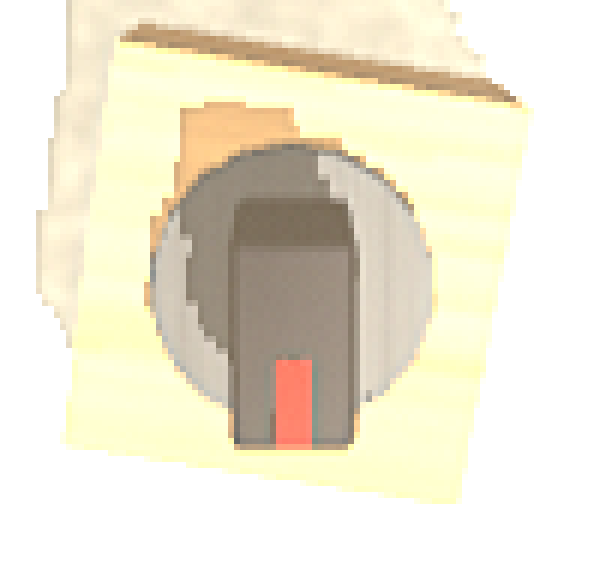

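```bash
python3 - <<'E'
from h import *
import pickle
d=pickle.load(open('c13.pkl','rb'))
f=lambda p:np.array(p)/6+[214.5,119.5]
P=onz(d,f([[293.5,346],[293.5,243],[293.5,449]]),.123);print(P)
print('flange',onz(d,f([[292,285]]),.073))
print(proj(d,[[.4959,.2914,.2515-.10]]))
E
```

```text
[[0.49403283 0.29167967 0.123     ]
 [0.47784686 0.29038561 0.123     ]
 [0.5106277  0.29300651 0.123     ]]
flange [[0.49343363 0.29153865 0.073     ]]
[[263.03590257 186.14865488]]
```

Request:
jog_arm(commands=[{"translation": [-1.5, 0.3, -40], "twist": 0}, {"translation": [0, 0, -45], "twist": 0}, {"translation": [0, 0, -40], "twist": 0}, {"translation": [0, 0, -30], "twist": 0}, {"translation": [0, 0, -13], "twist": 0}, {"translation": [0, 0, 0], "twist": 0}, {"translation": [0, 0, 0], "twist": 0}])

```text
time: 19.5
ee_pos: [0.4948, 0.2926, 0.0844]
eef_rot: [0.479, 0.521, -0.519, -0.479]
ft_force: [0.2, 0.4, 0.6]
width: 0.0783
```

Request:
jog_arm(commands=[{"translation": [0, 0, 0], "twist": 0}, {"translation": [0, 0, 0], "twist": 0}, {"translation": [0, 0, 0], "twist": 0}, {"translation": [0, 0, 0], "twist": 0}, {"translation": [0, 0, 0], "twist": 0}, {"translation": [0, 0, 0], "twist": 0}, {"translation": [0, 0, 0], "twist": 0}], grip=1, grip_force=50)

```text
time: 20.2
ee_pos: [0.494, 0.2919, 0.0828]
eef_rot: [0.479, 0.52, -0.52, -0.479]
ft_force: [-0.1, -0.8, -0.7]
width: 0.0302
```

```bash
python3 - <<'E'
from h import *
st()
E
```

```text
20.2 [0.494  0.2919 0.0828] yaw 1.652 down [-1.e-04  1.e-04 -1.e+00] w 0.0302 F [-0.1 -0.8 -0.7] T [ 0.11 -0.14 -0.04] q7 0.72
```

Request:
jog_arm(commands=[{"translation": [0, 0, 0], "twist": 0}, {"translation": [0, 0, 0], "twist": 0}, {"translation": [0, 0, 0], "twist": 0}])

```text
time: 20.5
ee_pos: [0.494, 0.292, 0.0828]
eef_rot: [0.479, 0.52, -0.52, -0.479]
ft_force: [0.5, -0.1, 0.1]
width: 0.0196
```

Request:
jog_arm(commands=[{"translation": [0, 0, 5], "twist": 0}, {"translation": [0, 0, 15], "twist": 0}, {"translation": [0, 0, 30], "twist": 0}, {"translation": [0, 0, 40], "twist": 0}, {"translation": [0, 0, 40], "twist": 0}, {"translation": [0, 0, 40], "twist": 0}, {"translation": [0, 0, 0], "twist": 0}, {"translation": [0, 0, 0], "twist": 0}])

```text
time: 21.3
ee_pos: [0.4941, 0.2922, 0.254]
eef_rot: [0.48, 0.521, -0.519, -0.479]
ft_force: [1.0, 0.1, -2.2]
width: 0.0194
```

```bash
python3 - <<'E'
from h import *
snap('wrist','w14.png');st()
E
```

```text
21.35 [0.4938 0.2917 0.2526] yaw 1.6521 down [-1.e-04 -4.e-04 -1.e+00] w 0.0194 F [-0.1 -0.5 -3. ] T [ 0.11 -0.14  0.01] q7 0.81
```

View pics/w14.png

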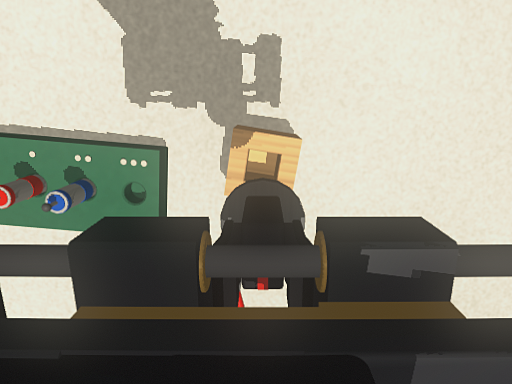

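Request:
jog_arm(commands=[{"translation": [10, -34, 0], "twist": -0.04}, {"translation": [10, -34, 0], "twist": -0.04}, {"translation": [10, -34, 0], "twist": -0.04}, {"translation": [10, -34, 0], "twist": -0.04}, {"translation": [10, -34, 0], "twist": -0.04}, {"translation": [10, -34, 0], "twist": -0.04}, {"translation": [10, -34, 0], "twist": -0.04}, {"translation": [10, -34, 0], "twist": -0.04}, {"translation": [10, -34, 0], "twist": -0.04}, {"translation": [12, -35, 0], "twist": -0.04}, {"translation": [12, -35, 0], "twist": -0.035}, {"translation": [0, 0, 0], "twist": 0}, {"translation": [0, 0, 0], "twist": 0}, {"translation": [0, 0, 0], "twist": 0}, {"translation": [0, 0, 0], "twist": 0}])

```text
time: 22.85
ee_pos: [0.6078, -0.0827, 0.2528]
eef_rot: [-0.58, -0.405, 0.405, 0.58]
ft_force: [0.5, -0.0, -2.9]
width: 0.0196
```

```bash
python3 - <<'E'
from h import *
import pickle
C=snap('wrist','w15.png');pickle.dump(C,open('c15.pkl','wb'));st()
E
```

```text
22.9 [ 0.6078 -0.0829  0.2528] yaw 1.2188 down [ 0.e+00  1.e-04 -1.e+00] w 0.0195 F [-0.9  0.4 -2. ] T [ 0.07 -0.12 -0.01] q7 1.08
```

View pics/w15.png

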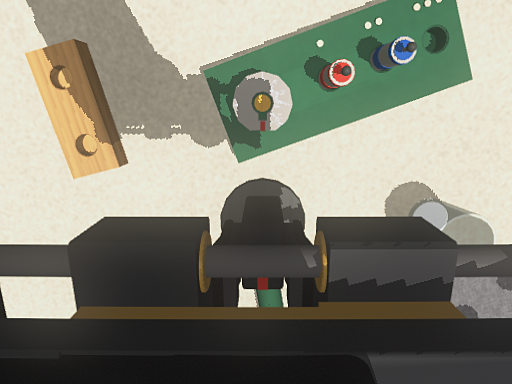

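The hub is at (263,102) and its keyway and red line point straight down the image, matching the shaft's mark. I'll zoom in.

```bash
python3 - <<'E'
from h import *
import pickle
d=pickle.load(open('c15.pkl','rb'))
cv2.imwrite('pics/w15z.png',cv2.convertScaleAbs(cv2.resize(d['img'][65:140,220:305,::-1],None,fx=8,fy=8,interpolation=cv2.INTER_NEAREST),alpha=1.6))
E
```

```text
(no output)
```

View pics/w15z.png

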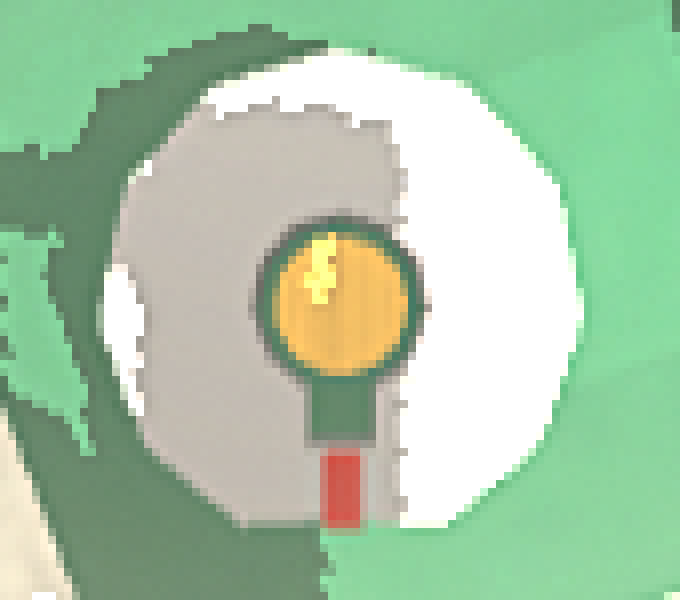

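```bash
python3 - <<'E'
from h import *
import pickle
d=pickle.load(open('c15.pkl','rb'))
f=lambda p:np.array(p)/8+[219.5,64.5]
H=onz(d,f([[342,301],[341.5,490],[341,410]]),.075);print(H,[np.arctan2(*(h-H[0])[1::-1]) for h in H[1:]])
print(onz(d,f([[341,290]]),.075))
E
```

```text
[[ 0.54149397 -0.05943757  0.075     ]
 [ 0.56396131 -0.06776914  0.075     ]
 [ 0.55433363 -0.06429741  0.075     ]] [np.float64(-0.35510994105251104), np.float64(-0.3618374215625368)]
[[ 0.54016208 -0.0590847   0.075     ]]
```

Request:
jog_arm(commands=[{"translation": [-33, 12, 0], "twist": 0}, {"translation": [-33, 11.5, 0], "twist": 0}, {"translation": [0, 0, -30], "twist": 0}, {"translation": [0, 0, -30], "twist": 0}, {"translation": [0, 0, -20], "twist": 0}, {"translation": [0, 0, 0], "twist": 0}, {"translation": [0, 0, 0], "twist": 0}, {"translation": [0, 0, 0], "twist": 0}])

```text
time: 23.7
ee_pos: [0.5428, -0.0602, 0.1743]
eef_rot: [0.581, 0.405, -0.404, -0.58]
ft_force: [0.0, 0.7, -1.5]
width: 0.0198
```

```bash
python3 - <<'E'
from h import *
import pickle
C=snap('wrist','w16.png');pickle.dump(C,open('c16.pkl','wb'));st()
C=snap('scene','s16.png')
cv2.imwrite('pics/s16z.png',cv2.convertScaleAbs(cv2.resize(C['img'][120:240,200:350,::-1],None,fx=5,fy=5,interpolation=cv2.INTER_CUBIC),alpha=1.5))
E
```

```text
23.75 [ 0.5428 -0.0603  0.1742] yaw 1.2174 down [ 2.1e-03 -3.0e-04 -1.0e+00] w 0.0195 F [-0.2  0.3 -1.8] T [ 0.08 -0.14  0.02] q7 1.07
```

View pics/w16.png

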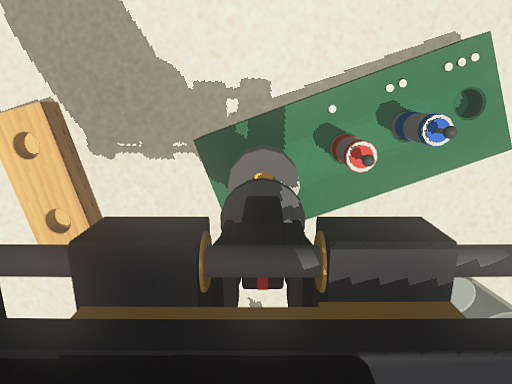

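View pics/s16z.png

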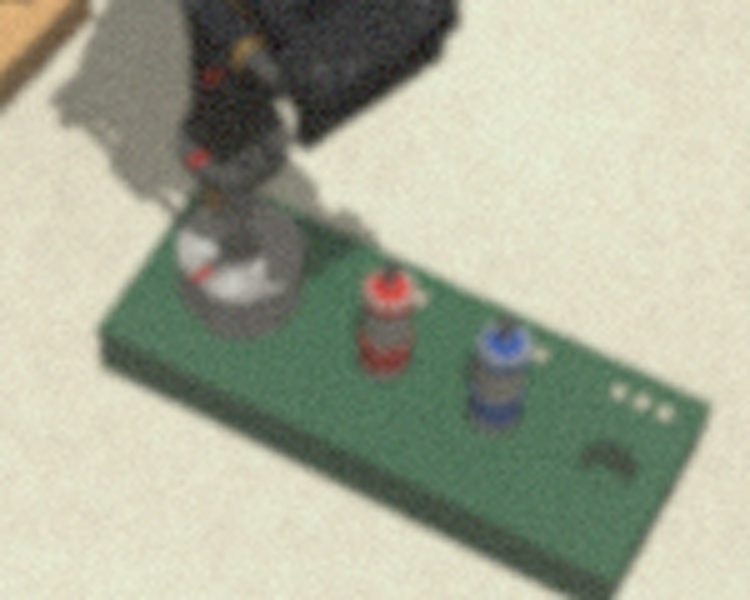

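Both holders stand upright and the shaft is above the hub. I'll make a small correction and then descend.

Request:
jog_arm(commands=[{"translation": [-1, 0.8, -8], "twist": 0}, {"translation": [0, 0, -8], "twist": 0}, {"translation": [0, 0, -6], "twist": 0}, {"translation": [0, 0, -5], "twist": 0}, {"translation": [0, 0, -4], "twist": 0}, {"translation": [0, 0, -4], "twist": 0}, {"translation": [0, 0, 0], "twist": 0}])

```text
time: 24.5
ee_pos: [0.5408, -0.0597, 0.1372]
eef_rot: [-0.58, -0.404, 0.404, 0.58]
ft_force: [0.9, -0.5, -2.0]
width: 0.0193
```

```bash
python3 - <<'E'
from h import *
st()
E
```

```text
24.5 [ 0.5408 -0.0597  0.1372] yaw 1.2171 down [-6.e-04  3.e-04 -1.e+00] w 0.0193 F [ 0.9 -0.5 -2. ] T [ 0.06 -0.17 -0.03] q7 1.05
```

Request:
jog_arm(commands=[{"translation": [0, 0, -4], "twist": 0}, {"translation": [0, 0, -4], "twist": 0}, {"translation": [0, 0, -2], "twist": 0}, {"translation": [0, 0, -2], "twist": 0}, {"translation": [0, 0, -2], "twist": 0}, {"translation": [0, 0, 0], "twist": 0}])

```text
time: 25.1
ee_pos: [0.5409, -0.0598, 0.1235]
eef_rot: [-0.58, -0.404, 0.404, 0.58]
ft_force: [-0.4, 0.7, -3.2]
width: 0.0197
```

```bash
python3 - <<'E'
from h import *
st()
E
```

```text
25.1 [ 0.5409 -0.0598  0.1235] yaw 1.217 down [-3.e-04  2.e-04 -1.e+00] w 0.0197 F [-0.4  0.7 -3.2] T [ 0.09 -0.09 -0.01] q7 1.04
```

The key has slipped in with no resistance. I'll continue down to the plunger.

Request:
jog_arm(commands=[{"translation": [0, 0, -4], "twist": 0}, {"translation": [0, 0, -4], "twist": 0}, {"translation": [0, 0, -4], "twist": 0}, {"translation": [0, 0, -4], "twist": 0}, {"translation": [0, 0, -4], "twist": 0}, {"translation": [0, 0, 0], "twist": 0}, {"translation": [0, 0, 0], "twist": 0}])

```text
time: 25.8
ee_pos: [0.5413, -0.0598, 0.1042]
eef_rot: [0.58, 0.404, -0.404, -0.58]
ft_force: [-1.0, 0.7, 2.6]
width: 0.0196
```

Request:
jog_arm(commands=[{"translation": [0, 0, -3], "twist": 0}, {"translation": [0, 0, -3], "twist": 0}, {"translation": [0, 0, -2], "twist": 0}, {"translation": [0, 0, -1.5], "twist": 0}, {"translation": [0, 0, 0], "twist": 0}, {"translation": [0, 0, 0], "twist": 0}])

```text
time: 26.4
ee_pos: [0.5413, -0.0597, 0.0945]
eef_rot: [0.58, 0.404, -0.404, -0.58]
ft_force: [-1.7, 0.6, 5.6]
width: 0.0192
```

```bash
python3 - <<'E'
from h import *
st()
E
```

```text
26.4 [ 0.5413 -0.0597  0.0945] yaw 1.217 down [ 6.e-04 -0.e+00 -1.e+00] w 0.0192 F [-1.7  0.6  5.6] T [-0.02  0.21  0.01] q7 1.02
```

Request:
jog_arm(commands=[{"translation": [0, 0, -1], "twist": 0}, {"translation": [0, 0, 0], "twist": 0}, {"translation": [0, 0, -1], "twist": 0}, {"translation": [0, 0, 0], "twist": 0}, {"translation": [0, 0, 0], "twist": 0}])

```text
time: 26.9
ee_pos: [0.5414, -0.0598, 0.0928]
eef_rot: [0.58, 0.404, -0.404, -0.58]
ft_force: [-2.5, -0.9, 9.2]
width: 0.0195
```

Request:
jog_arm(commands=[{"translation": [0, 0, -1], "twist": 0}, {"translation": [0, 0, 0], "twist": 0}, {"translation": [0, 0, 0], "twist": 0}])

```text
time: 27.2
ee_pos: [0.5414, -0.0598, 0.0927]
eef_rot: [0.581, 0.404, -0.404, -0.58]
ft_force: [-6.7, 0.5, 19.1]
width: 0.0196
```

Request:
jog_arm(commands=[{"translation": [0, 0, -1], "twist": 0}, {"translation": [0, 0, 0], "twist": 0}, {"translation": [0, 0, 0], "twist": 0}])

```text
time: 27.5
ee_pos: [0.5415, -0.0598, 0.0927]
eef_rot: [0.581, 0.404, -0.404, -0.58]
ft_force: [-12.8, -0.3, 30.3]
width: 0.0196
```

Request:
jog_arm(commands=[{"translation": [0, 0, 0.6], "twist": 0}, {"translation": [0, 0, 0], "twist": 0}, {"translation": [0, 0, 0], "twist": 0}])

```text
time: 27.8
ee_pos: [0.5414, -0.0598, 0.0926]
eef_rot: [0.581, 0.404, -0.404, -0.58]
ft_force: [-9.7, -0.4, 24.2]
width: 0.0195
```

```bash
python3 - <<'E'
from h import *
C=snap('wrist','w17.png');st()
C=snap('scene','s17.png');st()
cv2.imwrite('pics/s17z.png',cv2.convertScaleAbs(cv2.resize(C['img'][120:240,200:350,::-1],None,fx=5,fy=5,interpolation=cv2.INTER_CUBIC),alpha=1.5))
E
```

```text
27.85 [ 0.5414 -0.0598  0.0927] yaw 1.217 down [ 8.0e-04 -1.1e-03 -1.0e+00] w 0.0195 F [-8.1 -0.5 23.5] T [ 0.03  2.04 -0.  ] q7 1.02
27.9 [ 0.5415 -0.0598  0.0927] yaw 1.2168 down [ 9.0e-04 -1.1e-03 -1.0e+00] w 0.0194 F [-10.   -0.8  24.1] T [ 0.01  2.06 -0.  ] q7 1.02
```

View pics/w17.png

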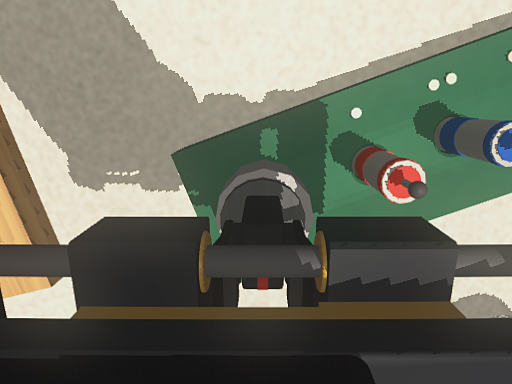

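View pics/s17z.png

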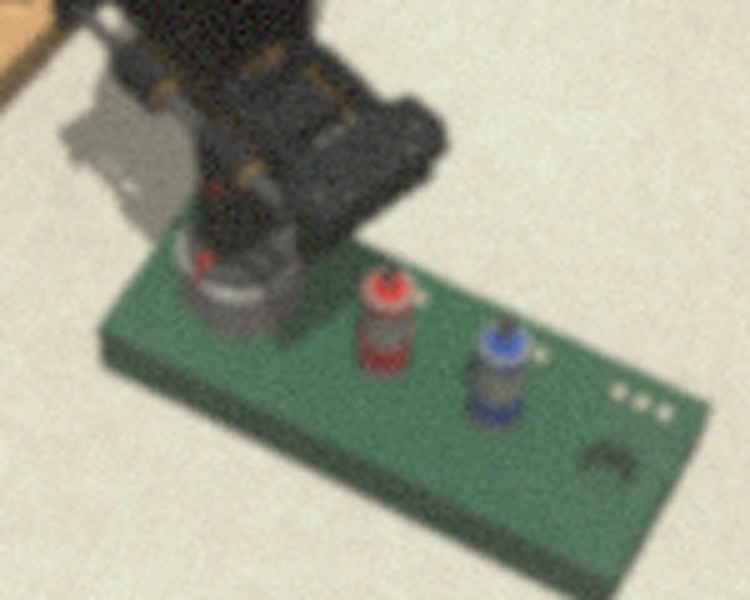

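The flange lies on the hub with its red mark in line with the hub's, at about (200,265) in the zoom. Both holders are standing in their pockets. I'll hand in while holding about 25 N.

```bash
python3 - <<'E'
from h import *
close_job()
E
```

```text
the job is handed in; nothing more can be done
```

The engraving block is set up as asked, and I handed the job in at about 28 s of the 72 s allowed. No verdict was reported.

- **Burr holders:** red stands in pocket 1 and blue in pocket 2. Both touched the pocket floor at the expected depth and were then released. The last pictures show both upright.
- **Drive shaft:** I turned it about -0.43 rad to line its key up with the keyway, and it slid in without resistance. I then pushed it down against the spring until it stopped hard, with the tool centre point (TCP) at z = 0.0927 m; 0.0928 m was expected for a flush flange.
- **At hand-in:** the arm was still gripping the shaft at the 50 N setting and pressing down with about 24 N. The red marks on flange and hub line up.
- **One reading to note:** a sideways force of about 10 N in x remained while holding the shaft down, with no sign of slipping or movement.
- **Bystanders:** the arm did not go near the tumbler, rotary tool or pliers. I did not re-measure their positions at the end.

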